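# Unload the drilled flange from the indexing drill jig

## Robot

A 6-joint arm with a two-finger parallel gripper is mounted at the origin on a cart in front of the work surface, level with it; the furniture and walls round the work are solid. World frame = base frame: x ahead of the robot, y to its left, z up, the work surface at z = 0. Lengths are in m, angles in rad, forces in N, time in s.
With the tool pointing down it reaches from about 0.35 to 0.85 m from the base axis. Payload 8.1 kg.
Tool frame: the origin (TCP) lies at the very end of the fingers, on their centre line; the grasp point (between the pads) lies 19 mm behind it; z points along the fingers, y is the line along which they close (so a half turn about z gives the same grasp; the last joint's range is limited). The gripper opens to 93 mm and grips with 3 to 60 N. Pads are 15 mm wide; open, the fingers measure 128 mm over their backs; the gripper's body (75 mm by 188 mm) begins 65 mm behind the grasp point.
Start: joints at [-1.205, 0.13, 1.488, -0, 1.523, -0.085], TCP at [0.261, -0.54, 0.219] pointing down, gripper open.
Joint ranges: [-2.96, 2.96], [-0.89, 2.26], [0.02, 2.5], [-1.34, 4.48], [0, 2.73], [-2.66, 2.66]. Speed limits (rad/s): [2.39, 2.39, 2.79, 3.14, 3.14, 3.14].

## Interface

Orientations are given as a rotation vector (axis times angle).
In Python, from plant import monitor, eyes, ticket gives the robot as it stands.
- The arm moves only by the tool arm_command, never from a script. Its argument "deltas" is a list that holds one entry, the list of rows, each a list of 6 numbers: the shift along the world's x, y, z in cm, then the turn, a rotation vector about the world's x, y, z in degrees. In form: [[[tx, ty, tz, rx, ry, rz], ...]]. A call has 1 to 12 rows; each row shifts and turns the commanded pose from where the row before left it; what a row does not reach is not made up. A row lasts 1/12 s, in which the tool goes at most 41.7 mm and 7.16 degrees, less where a joint would pass 70% of its speed; a pose out of reach is approached as far as the arm can. A call is refused whole if a number of a shift passes 4.17 or a number of a turn 7.16, either way. A call with a gripper value outside its range is refused whole. "gripper" is the opening, from -1 (shut) to 1 (fully open), set as the call begins (left out, the last holds). The fingers move at their own pace and stop on an object; "squeeze" is the grip in N (left out, the last holds). Time passes only in rows, so rows that do not move let the fingers close. It gives the time, the measured TCP pose, the force, the opening and the grip force at its end, in the units of the state.
- monitor.read_state(): the state, without advancing time (a new reading comes with each control period).
- eyes.read_camera(name): name is "scene" or "top" or "wrist"; returns the picture (384x512x3 uint8, blue, green, red); there is no depth.
- eyes.camera_model(name): a dict with "fx", "fy", "cx", "cy" (pixels), "rvec" (rotation vector, rad) and "tvec" (3), from world to camera coordinates, as OpenCV has them. Camera axes: x right, y down, z forward; pixel columns grow to the right and rows downward; lengths in m; the calibration is good to about 2 mm. A picture is of the moment at which its call begins: read the wrist's pose just before it. camera_model takes no time and is no camera call; for the wrist camera it gives the pose at the moment of the call.
- ticket.close_job(): hands the job in; it is judged then, once.
The state is a dict: "t": time; "q": joint angles; "dq": joint speeds; "joint_torque": joint torques, N m; "tool_pos": TCP position; "orientation": TCP orientation; "force": force on the tool from outside, world axes, zero at the start; "wrist_torque": the same for the moment, N m; "opening": finger opening in m; "gripper_force": force on a finger pad.
Only numpy, scipy, OpenCV 4.12 (cv2) and the standard library are available. Lean on these libraries where they do the work, as an engineer would, in place of code of your own. Each camera call takes 0.05 s, during which the arm holds its last target. There are 200 camera calls.

## Task

The two-bolt flange in the drill jig is drilled but still trapped under the two drill-bush arms. Pull up the red index plunger, swing the head by it a quarter turn clockwise (from above) to the unload position and let the plunger drop fully home so the head is locked; only then grip the flange by its hub, lift it straight off its locating pins and finish while holding it level and still in the air above the jig, about 10 cm above its seat, ready for gauging. Leave the oil can, spanner and marker alone.

Things in the scene. Friction and masses are not known exactly. Their poses are not given: they have to be found in the camera images.
- jig: indexing drill jig, fixed: round green base, 224 mm diameter, steel index face on top 14 mm above the bench. Origin: on the head's turning axis at bench level; x points away from the robot at yaw 0, z up. Two dark drill-bush arms lie along its +y and -y, 22 mm wide, 47 to 59 mm above the bench, from 31 mm off the axis out to 20 mm posts (65 mm high) at 90 mm.
- head (a joint): angle of the round dark steel head (120 mm diameter, top at 34 mm) about the jig's axis, rad, growing clockwise seen from above: 0 drill position, 1.571 unload position, stops at -0.08 and 1.65; friction 0.12 N m. Its 20 mm spigot and four 8 mm dowels, all 8 mm high, locate the flange and turn it along with the head.
- plunger (a joint): lift of the sprung plunger, m: 0 home, pin 10 mm deep in a bushed hole, head locked (1 mm play); 0.017 top stop. Above 0.010 the pin is clear and the head can turn. Spring 8 N at home, 12 N at the top. Holes at head angles 0 and 1.571 only; between them it rides on the index face at 0.010. The tapered pin finds its hole within about 0.035 rad.
- plunger_knob (a point): middle of the grip of the plunger's round red knob, 26 mm diameter; at home 62 mm above the bench, the knob spans 48 to 72 mm. It stands on a lug of the head 85 mm from the axis, at jig-frame angle 3.927 minus the head angle from +x: front right at the start, front left when unloading, seen from the robot. It spins freely on the pin: grip it from above, any side.
- flange: loose aluminium two-bolt flange, about 0.32 kg: oval plate 112 mm long (its y), 56 wide, 10 thick, a 10 mm hole in each ear, and a round hub, 38 mm diameter, up to 56 mm above the underside. Origin: centre of the underside, 34 mm above the bench when seated; z up. The ears are 3 mm under the arms in the drill position, clear of them in the unload position.
- flange_hub (a point): on the hub's axis, 45 mm above the flange's underside and 11 mm below the hub's top: grip here from above, fingers along the flange's length or across it
- oil_can: steel oil can, 62 mm diameter, 140 mm high with its spout, bystander. Origin: centre of the underside.
- wrench_13: steel combination spanner lying flat, 188 mm long, 9 mm thick, bystander. Origin: its centre; long side along its y.
- marker: white marker with a black cap, lying, 132 mm long, 17 mm thick, bystander. Origin: its centre; long side along its y.

How it is judged:
On the way, in this order (a step that is already met when the one before it is completed fails the run):
1. the plunger is pulled out of the drill hole and the head swings, plunger up (value of joint plunger above 0.005 m and value of joint head above 0.15 rad), for 0.1 s.
2. the head stands in the unload position and the plunger has dropped fully home (value of joint head between 1.535 and 1.607 rad and value of joint plunger below 0.0015 m), for 0.3 s.
At the end, for the whole second after the job is handed in: Head within 0.036 rad of the unload position, plunger within 1.5 mm of home; flange held by the fingers alone, 70 to 200 mm above its seat, within 60 mm of the jig axis, tilt under 0.08 rad, slower than 20 mm/s and 0.1 rad/s; oil can, spanner and marker within 25 mm of their starts (all of step 2 and z of flange in the frame of jig between 0.104 and 0.234 m and horizontal distance between flange and jig below 0.06 m and angle between flange's own z axis and vertical below 0.08 rad and linear speed of flange below 0.02 m/s and angular speed of flange below 0.1 rad/s and contact force between the fingers and flange above 2 N and contact force between flange and jig below 0.1 N and distance of each of oil_can, wrench_13, marker from where it was at the start of the episode below 0.025 m); the arm keeps its last pose, push and grip.
It fails at once if the head is forced round with the plunger not pulled out (value of joint head between 0.04 and 1.52 rad and value of joint plunger below 0.005 m).
It fails at once if the flange leaves its seat while the head is not locked in the unload position (z of flange in the frame of jig above 0.05 m and (value of joint head below 1.5 rad or value of joint plunger above 0.004 m)).
It fails at once if the flange is tipped (angle between flange's own z axis and vertical above 0.35 rad).
It fails at once if the oil can is knocked over (angle between oil_can's own z axis and vertical above 0.4 rad).
It also fails if it takes over 45 s, if anything falls off the work surface, if the arm or the gripper's body presses on something with over 40 N, if the wrist force passes 120 N, or if a joint passes its speed limit or range.

## Working session

There is one attempt and no reset: what is moved stays moved. The work goes in short steps, Python scripts to look and compute and a tool call to move; the robot and the scene stay as the last step left them, time stands still between calls to the robot, and variables do not carry over. Pictures are saved under pics/ and viewed, at most 10 in all, crops included, and the job is handed in when it is done.

Besides the shell and the picture viewer there is one more tool, called after "Emit:" as name([rows], argument=value, ...), one row to a line, values as JSON. arm_command: Moves the arm, as the interface text tells. Its arguments: {"type":"object","properties":{"deltas":{"type":"array"},"gripper":{"type":"number"},"squeeze":{"type":"number"}},"required":["deltas"]}

```bash
mkdir -p pics; cat > h.py <<'E'
import numpy as np, cv2
from plant import monitor, eyes, ticket
def shot(n,f):
    m=eyes.camera_model(n); im=eyes.read_camera(n); cv2.imwrite('pics/'+f,im); return m,im
def ray(m,u,v):
    R=cv2.Rodrigues(np.array(m['rvec'],float))[0]; t=np.array(m['tvec'],float).ravel()
    d=R.T@np.array([(u-m['cx'])/m['fx'],(v-m['cy'])/m['fy'],1]); return -R.T@t,d/np.linalg.norm(d)
def tri(rs):
    A=0;b=0
    for c,d in rs:
        P=np.eye(3)-np.outer(d,d);A=A+P;b=b+P@c
    return np.linalg.solve(A,b)
def atz(r,z):
    c,d=r; return c+d*(z-c[2])/d[2]
def proj(m,p):
    return cv2.projectPoints(np.array(p,float).reshape(-1,3),np.array(m['rvec'],float),np.array(m['tvec'],float),np.array([[m['fx'],0,m['cx']],[0,m['fy'],m['cy']],[0,0,1.]]),None)[0].reshape(-1,2)
def red(im):
    h=cv2.cvtColor(im,cv2.COLOR_BGR2HSV); k=((h[...,0]<8)|(h[...,0]>172))&(h[...,1]>130)&(h[...,2]>60)
    n,l,s,c=cv2.connectedComponentsWithStats(k.astype(np.uint8)); 
    return [(s[i].tolist(),c[i].round(1).tolist()) for i in range(1,n) if s[i][4]>20]
E
python3 - <<'E'
from h import *
a=[]
for n in('scene','top'):
    m,im=shot(n,n+'0.png'); print(n,ray(m,256,192),m['fx'],red(im)); a.append(im)
cv2.imwrite('pics/both.png',np.hstack(a)[:, :]) 
print(monitor.read_state())
E
```

```text
scene (array([-0.00251537, -1.0183532 ,  0.64786285]), array([ 0.47233987,  0.71871096, -0.51024465])) 399.3094983315356 [([413, 0, 20, 45, 377], [423.0, 20.7]), ([481, 0, 20, 53, 229], [490.5, 25.3]), ([398, 45, 83, 51, 1976], [438.7, 73.4]), ([278, 114, 7, 13, 45], [281.0, 120.7]), ([271, 119, 144, 129, 11504], [342.2, 178.7]), ([457, 126, 8, 20, 57], [460.8, 135.1]), ([126, 149, 14, 14, 88], [133.4, 155.6]), ([490, 168, 16, 15, 96], [496.6, 177.0]), ([432, 174, 47, 18, 477], [455.8, 182.2]), ([228, 201, 9, 7, 45], [232.4, 203.8]), ([201, 238, 21, 28, 169], [210.5, 250.8]), ([329, 333, 9, 11, 22], [333.4, 338.5]), ([316, 335, 44, 49, 777], [337.3, 361.7])]
top (array([ 0.45789206, -0.21468393,  1.24013341]), array([ 0.05114012,  0.03076985, -0.99821736])) 400.36347537454577 [([237, 68, 133, 90, 10597], [303.9, 111.1]), ([266, 214, 8, 8, 49], [269.2, 217.2]), ([483, 231, 29, 12, 73], [497.4, 235.3]), ([73, 232, 30, 26, 250], [87.0, 244.4]), ([412, 233, 34, 17, 279], [428.1, 240.8]), ([484, 248, 28, 4, 53], [499.7, 249.6]), ([45, 363, 11, 21, 123], [50.2, 372.7])]
{'t': 0.1, 'q': array([-1.20536836e+00,  1.31086136e-01,  1.48916850e+00, -1.85628697e-05,
        1.52299116e+00, -8.53756729e-02]), 'dq': array([-5.18028865e-05, -2.59406859e-03, -3.74484967e-03,  7.96476396e-04,
       -3.56756353e-04, -5.42335799e-05]), 'joint_torque': array([ 1.52264900e-03, -5.61339819e+01, -4.93095231e+01,  7.71127618e-02,
        2.91838101e-02, -4.72834188e-05]), 'tool_pos': array([ 0.26125713, -0.53956645,  0.21769308]), 'orientation': array([-3.06053074e+00, -7.01775887e-01,  3.91062875e-04]), 'force': array([-0.96104151,  0.44493146, -0.21486609]), 'wrist_torque': array([-0.03603024, -0.02023838,  0.01122167]), 'gripper_force': 0.0, 'opening': 0.09310222815625074}
```

View pics/scene0.png

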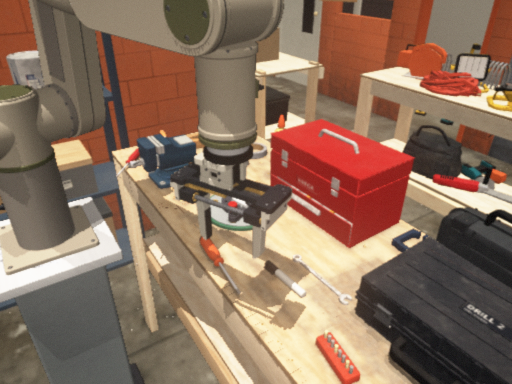

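View pics/top0.png

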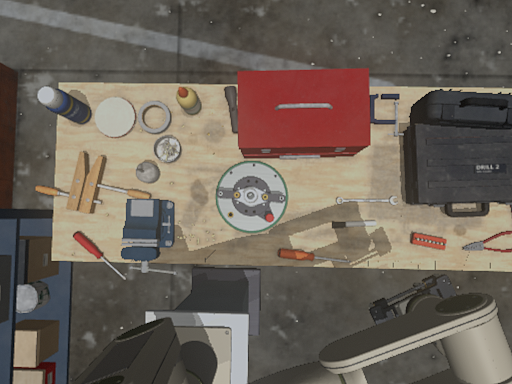

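The top view shows the jig at about (252,196), arms nearly along image columns, the red knob at (269,217), spanner (366,200), marker (353,224), and toolbox behind. In the scene view the arm hides the jig.

```bash
python3 - <<'E'
from h import *
m=eyes.camera_model('top'); im=cv2.imread('pics/top0.png')
for n,u,v,z in [('base',252,196,.014),('hub',251,195.5,.09),('knob',269.2,217.2,.072),('postL',222,196,.065),('postR',281,197,.065),('toolboxfront',300,155,.15),('spanL',337,200,.005),('marker',335,224,.01),('cap',187,92,.14),('can?',147,171,.14),('can2',168,149,.14),('scr',281,254,.02)]:
    print(n,atz(ray(m,u,v),z).round(4))
c=cv2.resize(im[130:260,130:400],None,fx=2.9,fy=2.9,interpolation=cv2.INTER_CUBIC);cv2.imwrite('pics/c1.png',c)
E
```

```text
base [ 0.5082 -0.1649  0.014 ]
hub [ 0.5065 -0.1651  0.09  ]
knob [ 0.445  -0.2187  0.072 ]
postL [ 0.5044 -0.0786  0.065 ]
postR [ 0.5048 -0.2522  0.065 ]
toolboxfront [ 0.6172 -0.2991  0.15  ]
spanL [ 0.5014 -0.4262  0.005 ]
marker [ 0.4278 -0.4202  0.01  ]
cap [0.7898 0.0176 0.14  ]
can? [0.5667 0.123  0.14  ]
can2 [0.629  0.0662 0.14  ]
scr [ 0.3338 -0.2568  0.02  ]
```

View pics/c1.png

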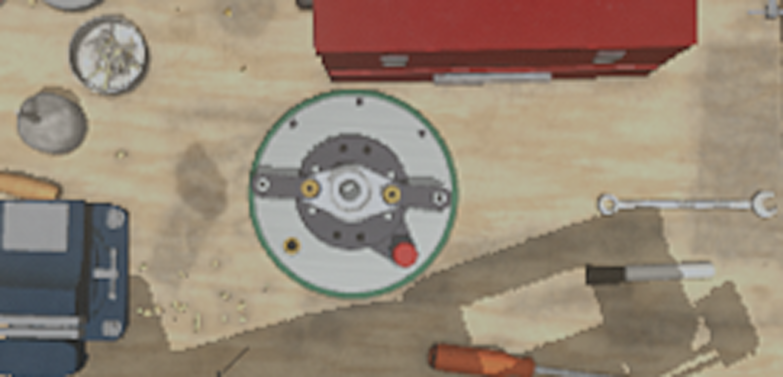

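The crop shows the jig centre at crop (352,191), the knob at (405,254) and the unload bush at (291,245), with a yaw of about -0.08. The oil can is at crop (50,120), left of the jig. Next I move above the knob so the wrist camera can see it.

Emit:
arm_command([
  [[1.7, 3.2, 0.2, 0, 0, -2.6], [1.7, 3.2, 0.2, 0, 0, -2.6], [1.7, 3.2, 0.2, 0, 0, -2.6], [1.7, 3.2, 0.2, 0, 0, -2.6], [1.7, 3.2, 0.2, 0, 0, -2.6], [1.7, 3.2, 0.2, 0, 0, -2.6], [1.7, 3.2, 0.2, 0, 0, -2.6], [1.7, 3.2, 0.2, 0, 0, -2.6], [1.7, 3.2, 0.2, 0, 0, -2.6], [1.7, 3.2, 0.2, 0, 0, -2.6], [0, 0, 0, 0, 0, 0]],
])

```text
t: 1.02
tool_pos: [0.4337, -0.2149, 0.2388]
orientation: [-3.139, 0.002, -0.002]
force: [0.3, 0.0, -0.7]
opening: 0.093
gripper_force: 0.0
```

```bash
python3 - <<'E'
from h import *
m,im=shot('wrist','w1.png'); np.save('m1.npy',m,allow_pickle=True); print(ray(m,256,192),red(im))
j=[.508,-.165]
for p in ([.445,-.219,.072],[.508,-.165,.09]): print(proj(m,p))
s=monitor.read_state(); print(s['t'],s['tool_pos'],s['orientation'])
E
```

```text
(array([ 0.50447256, -0.21550492,  0.40453782]), array([-0.25845987, -0.00501936, -0.96600895])) [([182, 0, 283, 16, 1857], [279.6, 5.7]), ([247, 155, 21, 23, 362], [257.0, 166.0]), ([277, 224, 5, 16, 30], [279.1, 230.7])]
[[257.50907885 168.08477513]]
[[207.49632706 113.07576325]]
1.0667 [ 0.43259414 -0.21729474  0.23861472] [-3.14100883e+00 -2.45083660e-03 -4.59173786e-04]
```

View pics/w1.png

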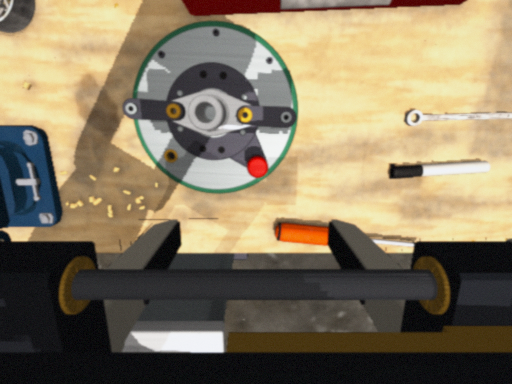

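The wrist view agrees with the estimates: knob at (257,166), hub (208,113), posts (131,108) and (286,117), unload bush (170,155).

```bash
python3 - <<'E'
from h import *
m1=np.load('m1.npy',allow_pickle=True).item(); mt=eyes.camera_model('top')
T=lambda x,y:(130+(x+.5)/2.9-.5,130+(y+.5)/2.9-.5)
for n,w,t in [('knob',(257,165),(269.2,217.0)),('hub',(208,111.5),T(349.5,189.5)),('postL',(131,108),T(263,184.5)),('postR',(287,117),T(440,198.5)),('hole',(170.5,155.5),T(291,245))]:
    r=[ray(m1,*w),ray(mt,*t)]; p=tri(r); print(n,p.round(4),[atz(x,z).round(4)[:2] for z in((.072,) if n=='knob' else (.09,) if n=='hub' else (.065,) if 'post' in n else (.014,)) for x in r])
im=cv2.imread('pics/w1.png'); g=cv2.cvtColor(im,cv2.COLOR_BGR2GRAY)
print(cv2.HoughCircles(g[85:140,180:240],cv2.HOUGH_GRADIENT,1,20,param1=100,param2=12,minRadius=6,maxRadius=22))
E
```

```text
knob [ 0.4454 -0.2186  0.052 ] [array([ 0.4487, -0.2184]), array([ 0.4456, -0.2187])]
hub [ 0.5096 -0.1613  0.062 ] [array([ 0.5096, -0.1656]), array([ 0.5078, -0.1627])]
postL [ 0.5131 -0.0737  0.0666] [array([ 0.514 , -0.0729]), array([ 0.5122, -0.0735])]
postR [ 0.5029 -0.2542  0.0515] [array([ 0.5038, -0.2532]), array([ 0.5016, -0.2534])]
hole [ 0.4514 -0.0981  0.0097] [array([ 0.4523, -0.0991]), array([ 0.4512, -0.0986])]
[[[24.5 27.5 17. ]]]
```

Emit:
arm_command([
  [[-1.5, 0, -1, 0, 0, 0], [-1.5, 0, -1, 0, 0, 0], [-1.5, 0, -1, 0, 0, 0], [0, 0, 0, 0, 0, 0]],
], gripper=0.2)

```text
t: 1.4
tool_pos: [0.3833, -0.2201, 0.2059]
orientation: [-3.14, 0.006, 0.007]
force: [-1.1, 0.5, -0.0]
opening: 0.0709
gripper_force: 0.0
```

```bash
python3 - <<'E'
from h import *
m,im=shot('wrist','w2.png'); np.save('m2.npy',m,allow_pickle=True)
m1=np.load('m1.npy',allow_pickle=True).item(); mt=eyes.camera_model('top')
k=red(im); print(k)
for b,c in k:
    if 60<b[4]<1500: print(c,tri([ray(m1,257,166),ray(m,*c)]),tri([ray(m1,257,166),ray(m,*c),ray(mt,269.2,217)]))
s=monitor.read_state(); print(s['t'],s['tool_pos'],s['orientation'],s['opening'])
E
```

```text
[([240, 111, 25, 25, 484], [251.9, 123.0]), ([276, 196, 5, 18, 42], [278.0, 203.7])]
[251.9, 123.0] [ 0.4466289  -0.21821492  0.06701388] [ 0.44597559 -0.21837509  0.06292557]
1.45 [ 0.38473324 -0.22040056  0.20730738] [-3.14045814  0.00699555  0.0033757 ] 0.06702111844944625
```

View pics/w2.png

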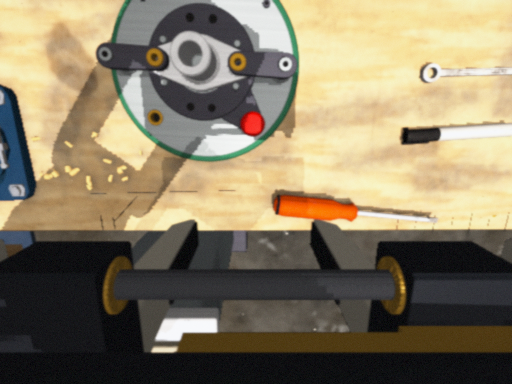

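The second wrist view shows the knob at (252,123). Triangulated, it stands at about (0.446,-0.219), matching the jig model with its centre at (0.5088,-0.1628) and yaw -0.057. I'm descending on it.

Emit:
arm_command([
  [[3, 0.1, 0, 0, 0, 0], [3.1, 0, -2, 0, 0, 0], [0, 0, -3, 0, 0, 0], [0, 0, -3, 0, 0, 0], [0, 0, -3, 0, 0, 0], [0, 0, -2.5, 0, 0, 0], [0, 0, -1.6, 0, 0, 0], [0, 0, -1, 0, 0, 0], [0, 0, 0, 0, 0, 0]],
], gripper=0.2)

```text
t: 2.2
tool_pos: [0.4464, -0.2187, 0.0455]
orientation: [-3.14, 0.005, 0.005]
force: [-1.0, 0.4, 0.4]
opening: 0.0554
gripper_force: 0.0
```

```bash
python3 - <<'E'
from h import *
m,im=shot('wrist','w3.png')
s=monitor.read_state(); print(s['t'],s['tool_pos'],s['orientation'],s['opening'],s['force'])
E
```

```text
2.25 [ 0.44727298 -0.21920919  0.04720622] [-3.14084690e+00  5.02891459e-03  1.96271421e-03] 0.05561239541465829 [ 0.99408204 -0.41791554  0.95301089]
```

View pics/w3.png

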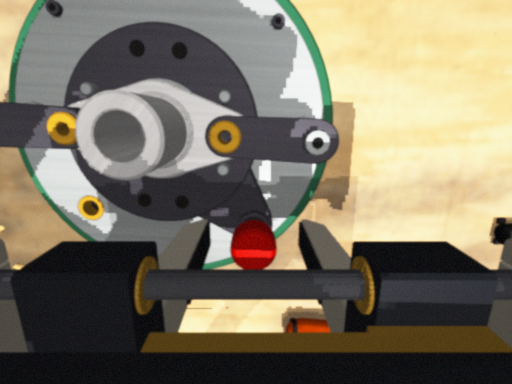

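The knob, at (254,245), is between the fingers. Closing on it.

Emit:
arm_command([
  [[0, 0, 0, 0, 0, 0], [0, 0, 0, 0, 0, 0], [0, 0, 0, 0, 0, 0], [0, 0, 0, 0, 0, 0], [0, 0, 0, 0, 0, 0], [0, 0, 0, 0, 0, 0]],
], gripper=-1, squeeze=40)

```text
t: 2.75
tool_pos: [0.448, -0.2191, 0.0484]
orientation: [3.141, -0.005, 0.002]
force: [-0.2, 1.3, 3.5]
opening: 0.0253
gripper_force: 40.0
```

Emit:
arm_command([
  [[0, 0, 0.4, 0, 0, 0], [0, 0, 0.4, 0, 0, 0], [0, 0, 0.4, 0, 0, 0], [0, 0, 0.2, 0, 0, 0], [0, 0, 0, 0, 0, 0], [0, 0, 0, 0, 0, 0]],
])

```text
t: 3.25
tool_pos: [0.4469, -0.2183, 0.061]
orientation: [-3.14, 0.005, 0.002]
force: [2.9, 4.6, -12.4]
opening: 0.025
gripper_force: 40.0
```

```bash
python3 -c "
import numpy as np
a=3.870-np.linspace(0,1.571,13);p=8.5*np.c_[np.cos(a),np.sin(a)];print(np.diff(p,axis=0).round(2).tolist(),(p[-1]/100+[.5088,-.1628]))"
```

```text
[[-0.68, 0.88], [-0.56, 0.96], [-0.43, 1.02], [-0.3, 1.07], [-0.15, 1.1], [-0.01, 1.11], [0.14, 1.1], [0.28, 1.08], [0.42, 1.03], [0.55, 0.97], [0.67, 0.89], [0.78, 0.79]] [ 0.45222995 -0.09935846]
```

Emit:
arm_command([
  [[-0.68, 0.88, 0, 0, 0, 0], [-0.56, 0.96, 0, 0, 0, 0], [-0.43, 1.02, 0, 0, 0, 0], [-0.3, 1.07, 0, 0, 0, 0]],
])

```text
t: 3.58
tool_pos: [0.4273, -0.1797, 0.0615]
orientation: [3.141, -0.005, -0.0]
force: [4.2, -1.6, -12.3]
opening: 0.0252
gripper_force: 40.0
```

Emit:
arm_command([
  [[-0.15, 1.1, 0, 0, 0, 0], [-0.01, 1.11, 0, 0, 0, 0], [0.14, 1.1, 0, 0, 0, 0], [0.28, 1.08, 0, 0, 0, 0], [0.42, 1.03, 0, 0, 0, 0], [0.55, 0.97, 0, 0, 0, 0], [0.67, 0.89, 0, 0, 0, 0], [0.78, 0.79, 0, 0, 0, 0], [0, 0, 0, 0, 0, 0], [0, 0, 0, 0, 0, 0]],
])

```text
t: 4.42
tool_pos: [0.4548, -0.0977, 0.0613]
orientation: [-3.14, 0.002, 0.001]
force: [-0.7, 2.6, -11.8]
opening: 0.025
gripper_force: 40.0
```

```bash
python3 - <<'E'
from h import *
p=[]
for i in range(4):
    m,im=shot('wrist','w4.png'); s=monitor.read_state(); p.append(np.r_[s['tool_pos'],s['force']])
p=np.mean(p,0); print(p.round(4)); d=p[:2]-[.5088,-.1628]; print(np.hypot(*d),3.870-np.arctan2(d[1],d[0])%6.2832)
E
```

```text
[  0.4541  -0.0984   0.0612  -1.7248   4.2599 -11.321 ]
0.08450192730131356 1.5948674461335508
```

View pics/w4.png

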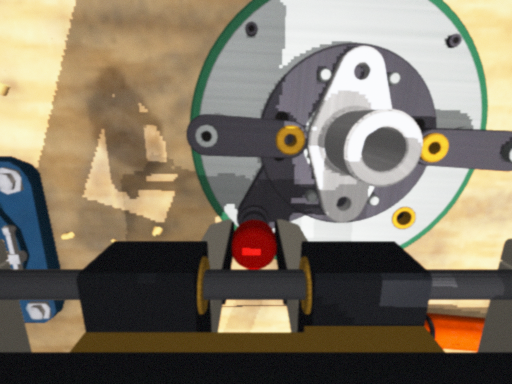

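The head has swung: the flange now lies fore-and-aft, clear of the arms, and the knob is still gripped at (255,245). The chord from start to end is 120.4 mm, which gives about 1.574 rad. Now lowering the plunger.

Emit:
arm_command([
  [[0, 0, -0.4, 0, 0, 0], [0, 0, -0.4, 0, 0, 0], [0, 0, -0.4, 0, 0, 0], [0, 0, -0.2, 0, 0, 0], [0, 0, 0, 0, 0, 0], [0, 0, 0, 0, 0, 0], [0, 0, 0, 0, 0, 0]],
])

```text
t: 5.2
tool_pos: [0.4542, -0.0988, 0.0485]
orientation: [-3.14, 0.006, 0.001]
force: [-7.1, 8.2, -0.4]
opening: 0.0251
gripper_force: 40.0
```

Emit:
arm_command([
  [[0, 0, 0, 0, 0, 0], [0, 0, 0, 0, 0, 0], [0, 0, 0, 0, 0, 0], [0, 0, 0, 0, 0, 0], [0, 0, 0, 0, 0, 0]],
], gripper=0.2)

```text
t: 5.62
tool_pos: [0.4555, -0.0997, 0.0486]
orientation: [3.141, -0.005, 0.003]
force: [-0.0, -0.4, -0.1]
opening: 0.0532
gripper_force: 0.0
```

Emit:
arm_command([
  [[0, 0, 2, 0, 0, 0], [0, 0, 3, 0, 0, 0], [0, 0, 3, 0, 0, 0], [-1, 0, 3, 0, 0, 0], [-3, -1, 3, 0, 0, 0], [-3, -1, 2, 0, 0, 0], [0, 0, 0, 0, 0, 0], [0, 0, 0, 0, 0, 0]],
])

```text
t: 6.28
tool_pos: [0.3866, -0.1197, 0.2086]
orientation: [3.139, -0.008, 0.008]
force: [0.4, 0.1, 0.1]
opening: 0.0556
gripper_force: 0.0
```

```bash
python3 - <<'E'
from h import *
m,im=shot('wrist','w5.png'); np.save('m5.npy',m,allow_pickle=True); print(red(im))
mt,it=shot('top','t5.png'); print([k for k in red(it) if 200<k[1][0]<300])
print(monitor.read_state()['tool_pos'])
E
```

```text
[([222, 110, 25, 25, 474], [233.6, 122.0]), ([349, 200, 7, 17, 31], [353.3, 209.0])]
[([225, 211, 8, 8, 51], [228.6, 214.5])]
[ 0.38610537 -0.11864035  0.20593657]
```

View pics/w5.png

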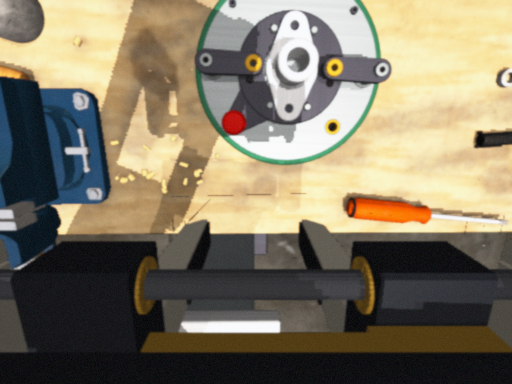

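The head is turned to unload: knob at (234,122), hub (298,60), posts (205,60) and (382,70). Next I check the knob height and locate the hub axis.

```bash
python3 - <<'E'
from h import *
from scipy.optimize import least_squares as L
m1,m2,m5=[np.load(f'm{i}.npy',allow_pickle=True).item() for i in(1,2,5)]; mt=eyes.camera_model('top')
k=tri([ray(m5,233.6,122),ray(mt,228.6,214.4)]); print('knob',k.round(4), [atz(ray(m5,233.6,122),z).round(4) for z in(.067,.077)],atz(ray(mt,228.6,214.4),.067).round(4))
# circles refine
def circ(f,u,v,r,lo,hi):
    g=cv2.resize(cv2.cvtColor(cv2.imread('pics/'+f)[v-r:v+r,u-r:u+r],cv2.COLOR_BGR2GRAY),None,fx=4,fy=4,interpolation=cv2.INTER_CUBIC)
    c=cv2.HoughCircles(g,cv2.HOUGH_GRADIENT,1,200,param1=120,param2=10,minRadius=lo*4,maxRadius=hi*4)
    return None if c is None else (c[0,0]/4+[u-r,v-r,0]).round(1)
h5=circ('w5.png',298,61,35,16,26); h2=circ('w2.png',190,58,35,16,26); h1=circ('w1.png',208,113,30,13,21);print(h1,h2,h5)
obs=[(m1,131,108,-1),(m1,287,117,-2),(m2,105,54,-1),(m2,286,64,-2),(m5,205,60,-1),(m5,382.5,70,-2),(mt,220.7,193.6,-1),(mt,281.6,198.2,-2)]
def P(x,i):
    c,s=np.cos(x[2]),np.sin(x[2]); y=.09*(1 if i==-1 else -1)
    return [x[0]-s*y,x[1]+c*y,.065]
r=L(lambda x:np.concatenate([proj(m,P(x,i))[0]-[u,v] for m,u,v,i in obs]),[.5088,-.1628,-.05],loss='soft_l1'); print(r.x,r.fun.round(1).tolist())
for m,h in((m1,h1),(m2,h2),(m5,h5)):
    if h is not None: print('hub',atz(ray(m,*h[:2]),.09).round(4))
    print(proj(m,[r.x[0],r.x[1],.09]))
E
```

```text
knob [ 0.4512 -0.0969  0.0381] [array([ 0.4523, -0.099 ,  0.067 ]), array([ 0.4525, -0.0997,  0.077 ])] [ 0.4507 -0.0995  0.067 ]
[215.9 109.9  20.6] [190.4  54.4  23.1] [297.9  61.1  20.5]
[ 0.50847109 -0.16241482 -0.05574061] [-0.3, 0.5, -0.8, 0.3, 0.1, 0.2, -0.1, 0.4, 1.1, -0.3, 0.5, -0.4, -0.7, -0.7, -0.6, -0.7]
hub [ 0.5113 -0.1741  0.09  ]
[[205.06816402 112.62195171]]
hub [ 0.5082 -0.1625  0.09  ]
[[190.3037449   54.08568081]]
hub [ 0.5073 -0.1616  0.09  ]
[[298.86941218  59.74872925]]
```

Emit:
arm_command([
  [[3, -1.1, 0, 0, 0, 0], [3, -1.1, 0, 0, 0, 0], [3, -1.1, 0, 0, 0, 0], [3.2, -1, 0, 0, 0, 0], [0, 0, -3, 0, 0, 0], [0, 0, -3, 0, 0, 0], [0, 0, -3, 0, 0, 0], [0, 0, 0, 0, 0, 0], [0, 0, 0, 0, 0, 0]],
], gripper=0.25)

```text
t: 7.13
tool_pos: [0.5058, -0.1601, 0.1128]
orientation: [-3.138, 0.004, 0.011]
force: [1.2, -0.2, 0.4]
opening: 0.0582
gripper_force: 0.0
```

```bash
python3 - <<'E'
from h import *
p=[]
for i in range(4):
    m,im=shot('wrist','w6.png'); s=monitor.read_state(); p.append(np.r_[s['tool_pos'],s['orientation'],s['opening']])
print(np.mean(p,0).round(4))
E
```

```text
[ 0.5087 -0.1616  0.1174  1.5705 -0.0022  0.0034  0.0581]
```

View pics/w6.png

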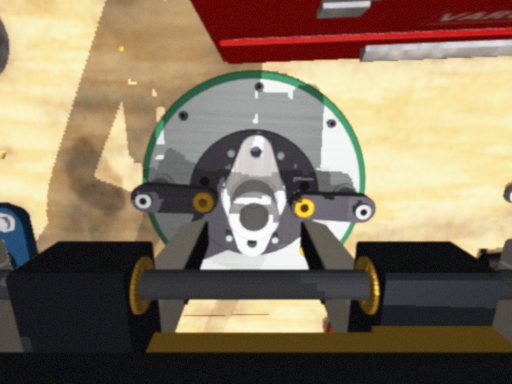

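The hub, at (255,213), is centred between the fingers. Going down.

Emit:
arm_command([
  [[0, -0.05, -2, 0, 0, 0], [0, 0, -1.5, 0, 0, 0], [0, 0, -1, 0, 0, 0], [0, 0, -0.6, 0, 0, 0], [0, 0, 0, 0, 0, 0], [0, 0, 0, 0, 0, 0]],
])

```text
t: 7.83
tool_pos: [0.5082, -0.1623, 0.0661]
orientation: [3.141, -0.005, 0.001]
force: [-0.4, -0.2, -0.0]
opening: 0.0583
gripper_force: 0.0
```

Emit:
arm_command([
  [[0, 0, 0, 0, 0, 0], [0, 0, 0, 0, 0, 0], [0, 0, 0, 0, 0, 0], [0, 0, 0, 0, 0, 0], [0, 0, 0, 0, 0, 0], [0, 0, 0, 0, 0, 0]],
], gripper=-1, squeeze=30)

```text
t: 8.33
tool_pos: [0.5083, -0.1621, 0.066]
orientation: [3.141, -0.005, 0.002]
force: [-0.4, 0.7, 5.5]
opening: 0.0375
gripper_force: 30.0
```

Emit:
arm_command([
  [[0, 0, 0, 0, 0, 0], [0, 0, 0, 0, 0, 0]],
], squeeze=45)

```text
t: 8.5
tool_pos: [0.5083, -0.1621, 0.066]
orientation: [3.141, -0.005, 0.002]
force: [-0.6, 1.8, 5.7]
opening: 0.0371
gripper_force: 45.0
```

Gripped with hardly any side force. Lifting slowly off the pins.

Emit:
arm_command([
  [[0, 0, 0.2, 0, 0, 0], [0, 0, 0.3, 0, 0, 0], [0, 0, 0.3, 0, 0, 0], [0, 0, 0.3, 0, 0, 0], [0, 0, 0, 0, 0, 0]],
])

```text
t: 8.92
tool_pos: [0.5079, -0.1623, 0.0768]
orientation: [3.141, -0.005, 0.0]
force: [0.6, 0.2, -3.5]
opening: 0.0373
gripper_force: 45.0
```

Emit:
arm_command([
  [[0, 0, 0.5, 0, 0, 0], [0, 0, 0.6, 0, 0, 0], [0, 0, 0.8, 0, 0, 0], [0, 0, 1, 0, 0, 0], [0, 0, 1, 0, 0, 0], [0, 0, 1, 0, 0, 0], [0, 0, 1, 0, 0, 0], [0, 0, 1, 0, 0, 0], [0, 0, 1, 0, 0, 0], [0, 0, 0.7, 0, 0, 0], [0, 0, 0.4, 0, 0, 0], [0, 0, 0, 0, 0, 0]],
])

```text
t: 9.92
tool_pos: [0.5085, -0.1624, 0.1676]
orientation: [3.141, -0.005, 0.003]
force: [0.4, 0.6, -4.2]
opening: 0.0368
gripper_force: 45.0
```

Emit:
arm_command([
  [[0, 0, 0, 0, 0, 0], [0, 0, 0, 0, 0, 0], [0, 0, 0, 0, 0, 0], [0, 0, 0, 0, 0, 0], [0, 0, 0, 0, 0, 0], [0, 0, 0, 0, 0, 0]],
])

```text
t: 10.42
tool_pos: [0.5077, -0.162, 0.166]
orientation: [-3.141, 0.005, 0.001]
force: [-0.3, 0.0, -4.0]
opening: 0.0373
gripper_force: 45.0
```

```bash
python3 - <<'E'
from h import *
m,im=shot('wrist','w7.png'); ms,ims=shot('scene','s7.png')
cv2.imwrite('pics/f7.png',np.hstack([cv2.resize(im,(400,300)),cv2.resize(ims[100:292,160:416],(400,300))]))
s=monitor.read_state(); print(s['t'],s['tool_pos'],s['force'],abs(s['dq']).max())
E
```

```text
10.5167 [ 0.5077838  -0.16208542  0.16618059] [-0.34455679  0.70091786 -4.00769534] 0.002763874573284581
```

View pics/f7.png

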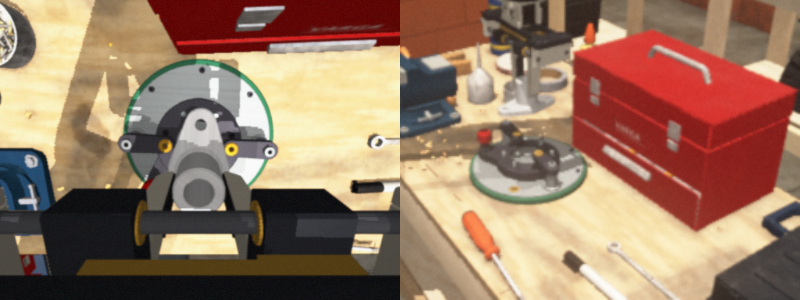

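The flange is held level above the jig, with its hub at about (200,185) in the left half. In the right half the plunger knob is at (485,135), down at home, and the oil can, spanner and marker look undisturbed.

```bash
python3 -c "
from plant import ticket
print(ticket.close_job())"
```

```text
the job is handed in; nothing more can be done
None
```

The job is handed in with the head swung to the unload position and the plunger dropped home, and the flange held level and still by its hub about 10 cm above its seat; the hand-in gave no verdict.

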